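# Level the display board under load

## Task

The plywood display board must stand level when it carries weight. Lay the blue spirit level lengthways on the board's white strip, then turn the black wing knob of the board's levelling foot until the whole bubble lies between the two black lines while you press the level down so firmly that the foot stands on its steel pad. Finish while still pressing down on the level like that, with the bubble centred (do not let go), and leave the figurines, jars, plate and brush as they are.

Things in the scene. Friction and masses are not known exactly. Their poses are not given: they have to be found in the camera images.
- stand: levelling stand fixed to the bench: dark steel base plate 130 x 360 x 12 mm with the plywood board above it, hinged at the base's +y end (axis parallel to base x, at y = +140 mm, z = 58 mm); position and yaw differ from run to run. Origin at the centre of the underside; y along the stand
- board: plywood board 100 x 320 x 14 mm, origin on the hinge axis at mid-thickness, runs to -y. A hinge spring holds its knob end up at a stop, 0.05 rad above level, even with the level on it. 3 to 6 N down on the level overcomes it: the board sinks (up to 16 mm at the level) until the foot stands on its pad, then is rigid. Only then does the bubble count; let go, the board rises again
- strip (a point): centre of the white strip (34 x 170 mm, lengthways) on the board's top face, where the level belongs; 115 mm from the hinge axis, about 65 mm above the bench when the board is level. y points along the board to the hinge, z out of its top face
- knob_grip (a point): grip point of the black wing knob, on its axis, 28 mm above the board's top face, 280 mm from the hinge axis (165 mm from the strip's centre, away from the hinge). The wing is 44 mm long (point x), 12 mm thick (y), 26 mm high, its top 11 mm above this point, with a thin white line on top; below it is a disc of 34 mm diameter
- knob: the wing knob; origin on its axis at the board's top face. Clockwise seen from above drives the foot out downwards, 3.82 mm per rad, raising the knob end of the loaded board by 13.6 mrad per rad; anticlockwise lowers it. It does not itself rise or sink in the board, is stiff (0.08 N m) and stays where left. At most 1.6 rad of turning is needed, with room beyond
- foot: steel rod of the levelling foot, 10 mm diameter, under the board directly below the knob, with a round tip; origin on its axis at mid-thickness of the board, tip about 40 mm below
- pad: steel disc of 40 mm diameter, 6 mm thick, on the base plate below the foot; origin at the centre of its underside
- level: blue spirit level, 160 mm long (along its y), 24 mm wide (x), 44 mm high at its ends, 0.25 to 0.45 kg; origin at the centre of its underside, z up. Its middle 72 mm is lower: body 26 mm high with a yellow-green vial of 18 mm diameter lying on it, top 42 mm high. Either end may point to the hinge. Lies on the bench at the start, and can be gripped across its 24 mm width
- end_a (a point): centre of the black rubber pressing pad (20 x 34 mm) on top of the level at its -y end, 58 mm from the middle, 44 mm above its underside
- end_b (a point): the same pad at its +y end
- bubble (a joint): place of the white bubble (18 mm long) along the vial: 0 = centred, positive towards the level's +y end, m; runs to the higher end, 0.75 m per rad of slope (10 mm per rad of knob with the board on its foot), up to 26 mm either way, and settles in 1 to 2 s. Two black lines, 24 mm apart inside, mark the middle
- figurine_red: red-cloaked painted plaster figurine of a robed figure, 64 mm round wooden foot, 144 mm tall; origin at the centre of its underside; a bystander
- figurine_brown: brown painted plaster figurine of a robed figure, 64 mm round wooden foot, 144 mm tall; origin at the centre of its underside; a bystander
- figurine_pale: pale painted plaster figurine of a robed figure, 64 mm round wooden foot, 144 mm tall; origin at the centre of its underside; a bystander
- jar_red: dark red paint jar with white lid, 45 mm diameter, 46 mm high; origin at the centre of its underside; a bystander
- jar_ochre: ochre paint jar, of the same size; a bystander
- plate: white plate with dabs of paint, 170 mm diameter, 14 mm high; origin at the centre of its underside; a bystander
- brush: paint brush 180 mm long lying on the bench; a bystander
Mind the look-alikes: they are no part of the job. Leave any orange look-alike of the level alone.

How it is judged:
By the outcome, as a careful person would: the job done as asked, in the order asked, and still so for the second after the job is handed in, while the arm keeps its last pose, push and grip.
It also fails if it takes over 72 s, if anything falls off the work surface, if the arm or the gripper's body presses on something with over 40 N, if the wrist force passes 120 N, or if a joint passes its speed limit or range.

## Robot

A 6-joint arm with a two-finger parallel gripper is mounted at the origin on the work surface. World frame = base frame: x ahead of the robot, y to its left, z up, the work surface at z = 0. Lengths are in m, angles in rad, forces in N, time in s.
With the tool pointing down it reaches from about 0.35 to 0.775 m from the base axis. Payload 7.3 kg.
Tool frame: the origin (TCP) lies at the very end of the fingers, on their centre line; the grasp point (between the pads) lies robot.pinch_z behind it (robot.pinch_z is the distance from the TCP to the grasp point, in m); y points along the fingers, z is the direction in which the jaws open and shut, and the axes are right-handed (so a half turn about y gives the same grasp; the last joint's range is limited). The gripper opens to 92 mm and grips with 3 to 60 N. Pads are 19 mm wide; open, the fingers measure 130 mm over their backs; the gripper's body (75 mm by 190 mm) begins 47 mm behind the grasp point.
Start: joints at [1.086, 0.342, 1.524, -0, 1.275, -0.146], TCP at [0.174, 0.495, 0.227] pointing down, gripper open.
Joint ranges: [-2.53, 2.53], [-0.77, 2.02], [0.04, 2.7], [-1, 4.14], [0.28, 2.66], [-3.11, 3.11]. Speed limits (rad/s): [2.57, 2.57, 3.14, 3.14, 3.14, 3.14].

## Interface

Orientations are given as [roll, pitch, yaw] about the fixed x, y, z axes, in that order (R = Rz(yaw) Ry(pitch) Rx(roll)).
In Python, from cell import status, viewer, robot gives the robot as it stands. The module is installed in compiled form; this text tells all that it offers.
- The arm moves only by the shell command python3 -m pendant 'ROWS' [FORCE]. ROWS is JSON, a list that holds one entry, the list of rows, each a list of 7 numbers: the shift along the tool's x, y, z in cm, then the turn, a rotation vector about the tool's x, y, z in rad, then the finger opening in cm, from 0 to 9.18. A call has 1 to 20 rows; each row is the pose to reach, as a shift and turn from the pose commanded when the call began, along the tool's axes at that moment; what a row does not reach only later rows make up. A row lasts 1/10 s, in which the tool goes at most 50 mm and 8.59 degrees, less where a joint would pass 70% of its speed; a pose out of reach is approached as far as the arm can. A call with a gripper value outside its range is refused whole. The fingers move at their own pace and stop on an object; FORCE is the grip in N (left out, the last holds). Time passes only in rows, so rows that repeat a pose let the fingers close. It gives the time, the measured TCP pose, the force and the opening at its end, in the units of the state.
- status.observe(): the state, without advancing time (a new reading comes with each control period).
- viewer.read_camera(name): name is "scene" or "top" or "wrist"; returns a dict with "image" (384x512x3 uint8, red, green, blue), "range_z" (384x512 float32, m along the optical axis (not along the pixel's ray), 0 where there is no reading), "fx", "fy", "cx", "cy" (pixels), "camera_from_world" (4x4, takes a point from world to camera coordinates). Camera axes: x right, y up, looking along -z (the intrinsics and any distortion apply to the point x, -y, -z); pixel columns grow to the right and rows downward; lengths in m; the calibration is good to about 2 mm. A picture is of the moment at which its call begins.
- robot.hand_in(): hands the job in, once; it reports no verdict.
The state is a dict: "time": time; "qpos": joint angles; "qvel": joint speeds; "joint_efforts": joint torques, N m; "tool_pos": TCP position; "tool_rot": TCP orientation; "contact_force": force on the tool from outside, world axes, zero at the start; "torque": the same for the moment, N m; "opening": finger opening in m.
Only numpy, scipy, OpenCV 4.12 (cv2) and the standard library are available. Lean on these libraries where they do the work, as an engineer would, in place of code of your own. Each camera call takes 0.05 s, during which the arm holds its last target. There are 200 camera calls.

## Working session

There is one attempt and no reset: what is moved stays moved. The work goes in short steps, Python scripts to look and compute and a shell command to move; the robot and the scene stay as the last step left them, time stands still between calls to the robot, and variables do not carry over. Pictures are saved under pics/ and viewed, about 8 in all and at most 12, crops included, and the job is handed in when it is done.

```bash
mkdir -p pics; ls; cat > h.py <<'E'
import numpy as np, cv2
from cell import status, viewer, robot
from scipy.spatial.transform import Rotation as R
def cam(n):
    return viewer.read_camera(n)
def cloud(c):
    h,w=c["range_z"].shape; u,v=np.meshgrid(np.arange(w),np.arange(h)); z=c["range_z"]
    P=np.stack([(u-c["cx"])/c["fx"]*z,-(v-c["cy"])/c["fy"]*z,-z,np.ones_like(z)],-1)
    W=P@np.linalg.inv(c["camera_from_world"]).T
    W[z==0]=np.nan
    return W[...,:3]
def save(c,n): cv2.imwrite("pics/"+n,c["image"][...,::-1])
E
python3 - <<'E'
from h import *
s=status.observe(); print(s, robot.pinch_z)
a=cam("scene");b=cam("top")
im=np.hstack([a["image"],b["image"]])
cv2.imwrite("pics/s.png",a["image"][...,::-1]);cv2.imwrite("pics/t.png",b["image"][...,::-1])
print([k for k in a]);np.save("pics/t.npy",cloud(b));print(a["camera_from_world"],b["camera_from_world"])
E
```

```text
pics
{'time': 0.0, 'qpos': array([ 1.08597940e+00,  3.42722500e-01,  1.52505093e+00,  7.22430407e-06,
        1.27538394e+00, -1.46009959e-01]), 'qvel': array([-3.91362241e-04,  5.91686537e-04, -6.09420632e-05,  1.22110229e-03,
        2.77003395e-04,  1.59773225e-03]), 'joint_efforts': array([-3.04554296e-04, -4.31236446e+01, -2.44223696e+01,  7.18862540e-02,
        5.56028215e-02, -1.12452753e-04]), 'tool_pos': array([0.17427481, 0.49478686, 0.22603324]), 'tool_rot': array([-1.57234339e+00,  2.34487623e-04, -3.38809261e-01]), 'contact_force': array([-0.35556733, -0.23011483,  0.79133931]), 'torque': array([-0.00522972, -0.00882327,  0.06113211]), 'opening': 0.09186198184252341} 0.0188
['image', 'range_z', 'fx', 'fy', 'cx', 'cy', 'camera_from_world']
[[ 0.02109405  0.9995173   0.02280786  0.0054261 ]
 [-0.59064292 -0.00594774  0.80691113  0.19758668]
 [ 0.80665729 -0.03049233  0.59023236 -1.55963982]
 [ 0.          0.          0.          1.        ]] [[-0.02069583 -0.99975051  0.00840271 -0.02435573]
 [ 0.99890906 -0.02032506  0.04204254 -0.47178675]
 [-0.04186126  0.00926365  0.99908049 -1.37989561]
 [ 0.          0.          0.          1.        ]]
```

View pics/s.png

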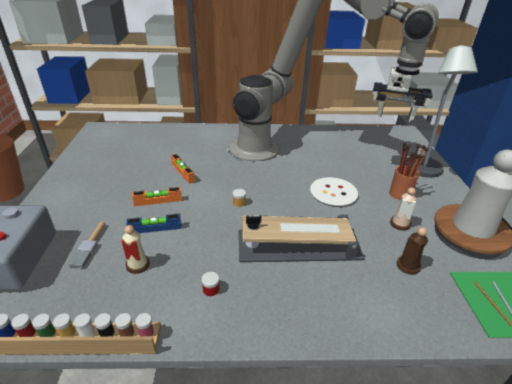

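View pics/t.png

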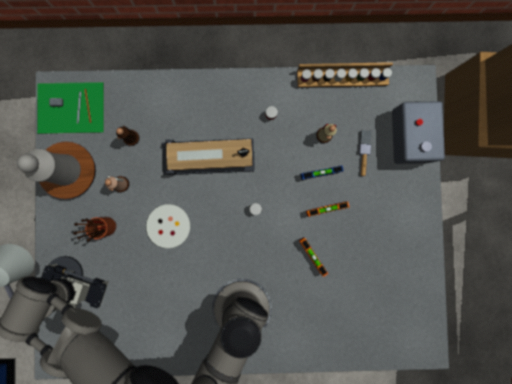

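The scene view shows the blue level at (153,222), with two orange look-alikes at (157,197) and (183,167). The stand is at (300,238) with its knob at (254,221). In the top view the blue level is at (321,172), the white strip at (200,155) and the knob at (242,152). Next I measure these.

```bash
cat > meas.py <<'E'
from h import *
def blob(mask,W,zr,name):
    ok=mask&(W[...,2]>zr[0])&(W[...,2]<zr[1])
    n,l,st,_=cv2.connectedComponentsWithStats(ok.astype(np.uint8))
    for i in range(1,n):
        if st[i,4]<15: continue
        p=W[l==i]; rc=cv2.minAreaRect((p[:,:2]*1000).astype(np.float32)); bx=cv2.boxPoints(rc)
        e=[bx[1]-bx[0],bx[2]-bx[1]]; e=max(e,key=np.linalg.norm)
        print(name,st[i,:5],"c",np.round(rc[0],1),"size",np.round(rc[1],1),"long axis deg",round(np.degrees(np.arctan2(e[1],e[0]))%180,1),"z",np.round(np.percentile(p[:,2],[5,50,95])*1000,1))
E
python3 - <<'E'
from meas import *
for n in("top","scene"):
    c=cam(n);W=cloud(c);h=cv2.cvtColor(c["image"],cv2.COLOR_RGB2HSV);H,S,V=[h[...,i].astype(int) for i in range(3)]
    X,Y=W[...,0],W[...,1]
    roi=(X>.3)&(X<.75)&(Y>-.55)&(Y<.3)
    print(n); ok=roi
    blob(ok,W,(.012,.5),"tall")
    blob(ok&(H>100)&(H<130)&(S>90),W,(.003,.06),"blue")
    blob(ok&(S<70)&(V>150),W,(.045,.09),"white")
    blob(ok&(V<60),W,(.075,.13),"knob")
    blob(ok&(H>8)&(H<25)&(S>60),W,(.04,.09),"ply")
    blob(ok,W,(.08,.2),"high")
E
```

```text
top
tall [267 114  10   5  41] c [ 742.3 -128.6] size [35.6 12.5] long axis deg 89.5 z [19.7 41.1 47.9]
tall [317 124  20  18 232] c [ 673.2 -333.5] size [56.9 47.7] long axis deg 22.1 z [ 18.5 102.6 139.7]
tall [359 130  13  46 319] c [ 596.5 -492.4] size [ 43.7 178.9] long axis deg 175.5 z [12.6 16.5 21.2]
tall [ 162  138   93   37 2535] c [594.5 120.4] size [130.  356.6] long axis deg 91.4 z [14.6 70.8 81.3]
tall [301 165  43  14 271] c [ 522.7 -319. ] size [ 24.  161.1] long axis deg 99.8 z [23.4 40.5 47.2]
tall [306 201  44  16 283] c [ 380.8 -336.2] size [ 24.5 160.5] long axis deg 101.6 z [21.3 40.4 46.4]
tall [250 203  12  12 111] c [386.4 -59.2] size [42.  41.8] long axis deg 88.8 z [39.7 44.4 48.5]
tall [163 204  27  29 434] c [355.6 248.7] size [102.3 108.3] long axis deg 178.9 z [12.2 14.3 19. ]
blue [332 166  11   8  35] c [ 530.6 -376.3] size [18.1 42.2] long axis deg 103.0 z [37.8 42.5 46.2]
blue [301 172  13   7  43] c [ 509.9 -260.7] size [20.3 42.5] long axis deg 95.8 z [19.  42.8 48. ]
white [177 149  46  12 464] c [593.1 147.5] size [ 38.9 171.8] long axis deg 92.
[... 2262 characters left out ...]
04 272  14   4  30] c [ 744.7 -129.1] size [10.3 33.1] long axis deg 90.0 z [45.2 46.1 48.4]
knob [247 216  14  13 140] c [608.4 -16.7] size [15.6 36.9] long axis deg 95.2 z [ 86.8 100.3 116.3]
ply [168 187  13   6  39] c [ 372.  -279.6] size [23.1 41.3] long axis deg 102.0 z [40.4 44.  47.7]
ply [132 190  14   7  46] c [ 394.6 -393.8] size [25.9 42.1] long axis deg 102.6 z [41.2 43.5 46.8]
ply [ 242  216  114   28 2024] c [597.6 110.4] size [100.9 317.5] long axis deg 91.6 z [62.9 72.1 80. ]
high [242 215  20  24 282] c [602.3 -21.4] size [95.1 52.5] long axis deg 1.8 z [ 80.2  93.  118.7]
high [122 225  19  26 364] c [ 676.5 -337.4] size [42.7 39.9] long axis deg 88.3 z [ 83.7 110.5 140.9]
```

```bash
python3 - <<'E'
import cv2,numpy as np
t=cv2.imread("pics/t.png");s=cv2.imread("pics/s.png")
a=cv2.resize(t[130:190,150:350],None,fx=4,fy=4,interpolation=2)
b=cv2.resize(s[185:265,120:320],None,fx=4,fy=4,interpolation=2)
cv2.imwrite("pics/z.png",np.vstack([a,b]))
E
```

```text
(no output)
```

View pics/z.png

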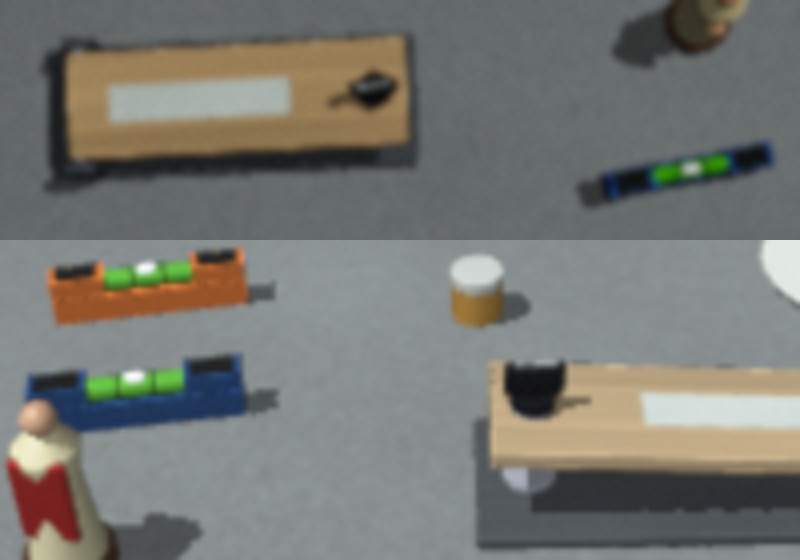

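The top crop shows the strip and, at its right, the knob with its wing roughly lengthways to the board. The level's bubble sits near its centre. Both views agree within about 3 mm with the sizes given. I'll go over the level now.

```bash
cat > rows.py <<'E'
import sys
from h import *
# args: x y z(mm) yawdeg tilt(rad, raise tool-x end)   several targets separated by ','
def target(yaw,tilt): return R.from_euler('z',yaw,degrees=True)*R.from_euler('x',-np.pi/2)*R.from_rotvec([0,0,-tilt])
if __name__=="__main__":
    s=status.observe(); R0=R.from_euler('xyz',s["tool_rot"]); p0=s["tool_pos"]
    print("now",round(s["time"],2),np.round(p0*1000,1),np.round(s["tool_rot"],3),"F",np.round(s["contact_force"],1),"q",np.round(s["qpos"],2))
    for t in " ".join(sys.argv[1:]).split(","):
        v=[float(i) for i in t.split()]
        d=R0.inv().apply(np.array(v[:3])/1000-p0)*100
        r=(R0.inv()*target(v[3],v[4])).as_rotvec()
        print(np.round(d,2),np.round(r,3),"dist",round(np.linalg.norm(d)*10),"ang",round(np.degrees(np.linalg.norm(r)),1))
E
python3 rows.py 420 250 260 -50 0 , 524 -319 150 -80.5 0
```

```text
now 0.2 [174.4 495.  226.3] [-1.572  0.    -0.339] F [ 0.3  0.1 -0.4] q [ 1.09  0.34  1.52  0.    1.28 -0.15]
[ 31.31  -3.36 -14.94] [0.001 0.534 0.   ] dist 349 ang 30.6
[ 60.03   7.68 -65.14] [1.000e-03 1.066e+00 0.000e+00] dist 889 ang 61.1
```

```bash
python3 -m pendant '[[[31.3,-3.4,-14.9,0,0.53,0,9],[31.3,-3.4,-14.9,0,0.53,0,9],[31.3,-3.4,-14.9,0,0.53,0,9],[31.3,-3.4,-14.9,0,0.53,0,9],[31.3,-3.4,-14.9,0,0.53,0,9],[31.3,-3.4,-14.9,0,0.53,0,9],[60,7.7,-65.1,0,1.066,0,9],[60,7.7,-65.1,0,1.066,0,9],[60,7.7,-65.1,0,1.066,0,9],[60,7.7,-65.1,0,1.066,0,9],[60,7.7,-65.1,0,1.066,0,9],[60,7.7,-65.1,0,1.066,0,9],[60,7.7,-65.1,0,1.066,0,9],[60,7.7,-65.1,0,1.066,0,9],[60,7.7,-65.1,0,1.066,0,9],[60,7.7,-65.1,0,1.066,0,9],[60,7.7,-65.1,0,1.066,0,9],[60,7.7,-65.1,0,1.066,0,9],[60,7.7,-65.1,0,1.066,0,9],[60,7.7,-65.1,0,1.066,0,9]]]' 40
python3 - <<'E'
from meas import *
c=cam("wrist");save(c,"w1.png");W=cloud(c)
h=cv2.cvtColor(c["image"],cv2.COLOR_RGB2HSV);H,S,V=[h[...,i].astype(int) for i in range(3)]
blob((H>100)&(H<130)&(S>90),W,(.003,.06),"blue"); blob((abs(W[...,0]-.52)<.1),W,(.01,.06),"obj")
C=np.linalg.inv(c["camera_from_world"]);s=status.observe();Rt=R.from_euler('xyz',s["tool_rot"])
print("cam in tool",Rt.inv().apply(C[:3,3]-s["tool_pos"]),"look",Rt.inv().apply(-C[:3,2]))
E
python3 rows.py 524 -319 5 -80.5 0
```

```text
time: 2.2
tool_pos: [0.5236, -0.3217, 0.1479]
tool_rot: [-1.572, 0.0, -1.409]
contact_force: [1.2, 1.3, -0.1]
opening: 0.09
blue [ 235   93   29  177 1400] c [ 522.1 -321.7] size [ 23.8 159.6] long axis deg 99.7 z [25.6 43.8 45.2]
obj [ 234   93   31  177 4779] c [ 522.2 -321.7] size [ 24.  159.6] long axis deg 99.8 z [26.1 43.8 45.6]
obj [ 212  310  103   25 1501] c [ 563.3 -487.7] size [113.8  24.3] long axis deg 2.3 z [11.2 17.8 20.5]
cam in tool [-0.08013527 -0.15744275 -0.00034287] look [3.03751270e-01 9.52751291e-01 3.78287861e-04]
now 2.25 [ 523.4 -319.5  148.4] [-1.572e+00  1.000e-03 -1.407e+00] F [ 1.  -0.2 -0.1] q [-0.67  0.57  1.38  0.    1.2  -0.84]
[-0.02 14.34  0.08] [ 0.001 -0.002 -0.001] dist 143 ang 0.2
```

View pics/w1.png

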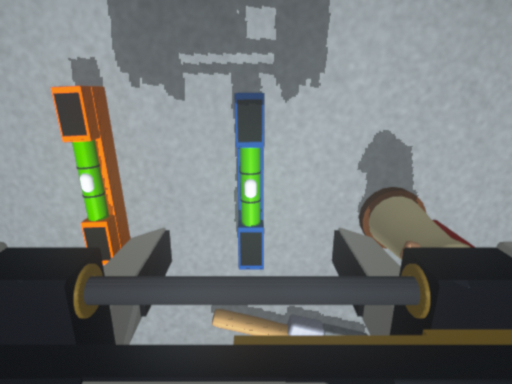

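The wrist view shows the blue level upright at (250,180), with the bubble at (250,188). The fingers straddle it at the bottom of the picture, and the orange look-alike at (95,170) is clear of them. I'll descend and grip.

```bash
python3 -m pendant '[[[0.2,7,-0.1,0,0,0,9],[0.2,7,-0.1,0,0,0,6],[0.2,14.3,-0.1,0,0,0,6],[0.2,14.3,-0.1,0,0,0,6],[0.2,14.3,-0.1,0,0,0,6],[0.2,14.3,-0.1,0,0,0,0],[0.2,14.3,-0.1,0,0,0,0],[0.2,14.3,-0.1,0,0,0,0],[0.2,14.3,-0.1,0,0,0,0],[0.2,14.3,-0.1,0,0,0,0],[0.2,14.3,-0.1,0,0,0,0],[0.2,14.3,-0.1,0,0,0,0],[0.2,14.3,-0.1,0,0,0,0],[0.2,14.3,-0.1,0,0,0,0]]]' 40
python3 rows.py 524 -319 160 -80.5 0, 594.5 145 160 -88.6 0.05,594.5 145 77 -88.6 0.05
```

```text
time: 3.65
tool_pos: [0.5232, -0.3206, 0.0075]
tool_rot: [-1.571, -0.0, -1.405]
contact_force: [-2.3, 0.6, 6.7]
opening: 0.0238
now 3.65 [ 523.2 -320.6    7.5] [-1.571 -0.    -1.405] F [-2.3  0.6  6.7] q [-0.67  0.74  1.5  -0.    0.9  -0.84]
[ -0.14 -15.25   0.1 ] [-0.  0.  0.] dist 153 ang 0.0
[-44.74 -15.27  14.72] [-0.004  0.142 -0.05 ] dist 495 ang 8.6
[-44.74  -6.97  14.72] [-0.004  0.142 -0.05 ] dist 476 ang 8.6
```

```bash
python3 -m pendant '[[[0,-5,0,0,0,0,0],[0,-10,0,0,0,0,0],[0,-15.2,0,0,0,0,0],[0,-15.2,0,0,0,0,0],[-5,-15.2,1.6,0,0.016,-0.006,0],[-44.7,-15.2,14.7,-0.004,0.142,-0.05,0],[-44.7,-15.2,14.7,-0.004,0.142,-0.05,0],[-44.7,-15.2,14.7,-0.004,0.142,-0.05,0],[-44.7,-15.2,14.7,-0.004,0.142,-0.05,0],[-44.7,-15.2,14.7,-0.004,0.142,-0.05,0],[-44.7,-15.2,14.7,-0.004,0.142,-0.05,0],[-44.7,-15.2,14.7,-0.004,0.142,-0.05,0],[-44.7,-15.2,14.7,-0.004,0.142,-0.05,0],[-44.7,-15.2,14.7,-0.004,0.142,-0.05,0],[-44.7,-15.2,14.7,-0.004,0.142,-0.05,0],[-44.7,-15.2,14.7,-0.004,0.142,-0.05,0],[-44.7,-15.2,14.7,-0.004,0.142,-0.05,0],[-44.7,-15.2,14.7,-0.004,0.142,-0.05,0]]]' 40
python3 - <<'E'
from meas import *
c=cam("wrist");save(c,"w2.png");W=cloud(c)
h=cv2.cvtColor(c["image"],cv2.COLOR_RGB2HSV);H,S,V=[h[...,i].astype(int) for i in range(3)]
roi=(abs(W[...,0]-.595)<.08)
blob((H>100)&(H<130)&(S>90),W,(.1,.3),"blue")
blob(roi&(S<70)&(V>150),W,(.05,.09),"white");blob(roi&(H>5)&(H<28)&(S>60),W,(.04,.09),"ply")
blob(roi&(V<70),W,(.1,.13),"knob")
E
python3 rows.py 595 145.5 82 -88.6 0.05
```

```text
time: 5.45
tool_pos: [0.5943, 0.1434, 0.1583]
tool_rot: [-1.572, -0.05, -1.549]
contact_force: [-0.8, 0.5, -4.5]
opening: 0.0237
blue [ 220   98   63  179 2462] c [593.2 180.8] size [23.9 87.7] long axis deg 91.6 z [175.7 191.2 193.4]
blue [230 304   4  30  79] c [585.5 139.6] size [65.9  2.3] long axis deg 87.9 z [177.6 178.8 185.2]
blue [270 304   4  30  95] c [603.  139.8] size [ 2.5 65.7] long axis deg 95.1 z [177.7 178.6 186.1]
white [227  77  49  19 873] c [592.  223.8] size [35.8 12.7] long axis deg 1.2 z [66.1 67.3 68.5]
ply [  180    18   142   223 18614] c [592.9 184. ] size [ 99.7 170.9] long axis deg 91.5 z [64.3 67.1 72.3]
ply [217 305  13  30 254] c [571.1  14.5] size [34.7 10.9] long axis deg 84.9 z [76.4 77.7 78.8]
ply [274 305  13  30 251] c [623.2  16.7] size [10.9 34.3] long axis deg 97.7 z [76.5 77.7 78.8]
now 5.5 [594.4 143.5 158.5] [-1.572 -0.05  -1.549] F [ 0.3  0.  -3.1] q [ 0.14  0.56  1.36 -0.05  1.23  0.13]
[-0.58  7.63  0.07] [ 0.001 -0.002  0.   ] dist 77 ang 0.1
```

View pics/w2.png

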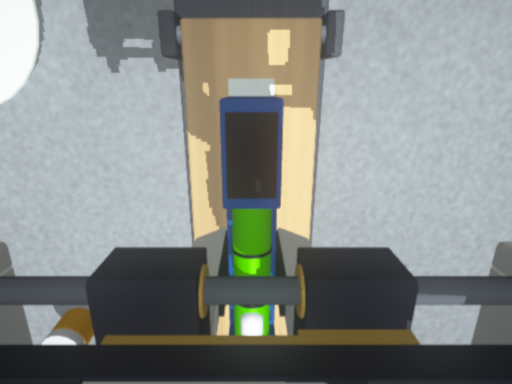

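The level hangs straight in the gripper over the strip, with its hinge end at (250,100) and the strip's end showing beyond it at (250,87). Level and strip agree within about 1 mm sideways, so I lower it.

```bash
python3 -m pendant '[[[-0.4,4,0,0,0,0,0],[-0.5,7,0,0,0,0,0],[-0.55,7.6,0,0,0,0,0],[-0.55,7.6,0,0,0,0,0],[-0.55,7.8,0,0,0,0,0],[-0.55,7.9,0,0,0,0,0],[-0.55,7.95,0,0,0,0,0],[-0.55,7.95,0,0,0,0,0]]]' 40
python3 rows.py 595 145.5 78 -88.6 0.05
```

```text
time: 6.3
tool_pos: [0.5948, 0.1464, 0.0798]
tool_rot: [-1.57, -0.05, -1.547]
contact_force: [-0.4, -1.0, -2.9]
opening: 0.0239
now 6.3 [594.8 146.4  79.8] [-1.57  -0.05  -1.547] F [-0.4 -1.  -2.9] q [ 0.14  0.65  1.45 -0.06  1.06  0.15]
[0.08 0.19 0.02] [-0.001 -0.    -0.   ] dist 2 ang 0.1
```

```bash
python3 -m pendant '[[[0.1,0.1,0,0,0,0,0],[0.1,0.2,0,0,0,0,0],[0.1,0.2,0,0,0,0,0]]]' 40; python3 rows.py 595 145.5 77 -88.6 0.05
```

```text
time: 6.6
tool_pos: [0.5947, 0.1452, 0.0781]
tool_rot: [-1.57, -0.05, -1.547]
contact_force: [-2.5, -0.2, 4.7]
opening: 0.0237
now 6.6 [594.7 145.2  78.1] [-1.57  -0.05  -1.547] F [-2.5 -0.2  4.7] q [ 0.14  0.65  1.45 -0.06  1.05  0.14]
[-0.04  0.1   0.03] [-0.001 -0.     0.   ] dist 1 ang 0.0
```

```bash
python3 -m pendant '[[[0,0,0,0,0,0,3],[0,0,0,0,0,0,5],[0,0,0,0,0,0,5],[0,0,0,0,0,0,5],[0,0,0,0,0,0,5],[0,-5,0,0,0,0,5],[0,-10,0,0,0,0,5],[0,-10,0,0,0,0,0],[0,-10,0,0,0,0,0]]]' 40; 
cat > lev.py <<'E'
from meas import *
c=cam("wrist");W=cloud(c)
h=cv2.cvtColor(c["image"],cv2.COLOR_RGB2HSV);H,S,V=[h[...,i].astype(int) for i in range(3)]
roi=(abs(W[...,0]-.595)<.08)
blob((H>100)&(H<130)&(S>90),W,(.03,.15),"blue"); blob(roi&(S<70)&(V>150),W,(.05,.09),"white");
blob(roi&(abs(W[...,0]-.594)<.025),W,(.095,.125),"ends")
import sys; save(c,sys.argv[1])
E
python3 lev.py w3.png
python3 rows.py 596.5 87.5 135 -88.6 0,596.5 87.5 118 -88.6 0
```

```text
time: 7.5
tool_pos: [0.5949, 0.1504, 0.1783]
tool_rot: [-1.568, -0.05, -1.547]
contact_force: [-1.0, -0.5, -0.8]
opening: 0.0386
blue [234  96  33  24 235] c [592.4 217.9] size [21.9 15.2] long axis deg 1.7 z [109.7 111.  112.1]
blue [234 130  32 111 484] c [594.2 156.2] size [23.  93.5] long axis deg 91.6 z [ 95.1  98.2 113.7]
blue [237 196   3  44  75] c [584.6 128.2] size [ 1.7 38. ] long axis deg 90.8 z [96.6 97.6 98.7]
blue [236 249  30  27 294] c [595.7  99.1] size [22.9 23.8] long axis deg 92.5 z [115.7 116.9 118.3]
white [ 228   86   44  190 2005] c [594.1 143.7] size [ 36.4 173. ] long axis deg 91.4 z [66.5 70.5 75. ]
ends [ 233   95   36  181 5632] c [594.4 156.5] size [ 24.  139.3] long axis deg 91.5 z [ 97.2 112.1 118. ]
now 7.55 [594.  150.2 176.6] [-1.572 -0.05  -1.547] F [ 0.4 -0.1 -0.2] q [ 0.15  0.55  1.33 -0.05  1.27  0.14]
[6.05 4.47 0.1 ] [ 0.001 -0.     0.05 ] dist 75 ang 2.9
[5.97 6.17 0.11] [ 0.001 -0.     0.05 ] dist 86 ang 2.9
```

The level lies on the strip: 0.3 mm off sideways, 1–2 mm off lengthways, and 0.1° off in angle. Now I press its knob-end pad with the fingers closed.

```bash
python3 -m pendant '[[[3,2,0.1,0,0,0.025,0],[6,4.5,0.1,0,0,0.05,0],[6,5.5,0.1,0,0,0.05,0],[6,6.1,0.1,0,0,0.05,0],[6,6.1,0.1,0,0,0.05,0],[6,6.3,0.1,0,0,0.05,0],[6,6.4,0.1,0,0,0.05,0],[6,6.5,0.1,0,0,0.05,0],[6,6.5,0.1,0,0,0.05,0]]]' 40; python3 rows.py 596.5 87.5 113 -88.6 0
```

```text
time: 8.45
tool_pos: [0.597, 0.0875, 0.1154]
tool_rot: [-1.57, -0.0, -1.546]
contact_force: [-1.3, -1.5, 2.6]
opening: 0.0002
now 8.45 [597.   87.5 115.4] [-1.57  -0.    -1.546] F [-1.3 -1.5  2.6] q [ 0.02  0.59  1.45 -0.    1.11 -0.01]
[-0.    0.24 -0.05] [-0.  0.  0.] dist 2 ang 0.0
```

```bash
for i in 1 2; do python3 -m pendant '[[[0,0.1,0,0,0,0,0],[0,0.2,0,0,0,0,0],[0,0.2,0,0,0,0,0]]]' | grep -E "pos|force"; done
```

```text
tool_pos: [0.597, 0.0869, 0.1131]
contact_force: [-1.1, -2.8, 3.6]
tool_pos: [0.5971, 0.087, 0.111]
contact_force: [-0.7, -2.4, 3.8]
```

```bash
for i in 1 ; do python3 -m pendant '[[[0,0.1,0,0,0,0,0],[0,0.2,0,0,0,0,0],[0,0.2,0,0,0,0,0]]]' | grep -E "pos|force|time"; done
```

```text
time: 9.35
tool_pos: [0.597, 0.0871, 0.109]
contact_force: [-0.1, -2.5, 5.0]
```

```bash
for i in 1 2; do python3 -m pendant '[[[0,0.1,0,0,0,0,0],[0,0.15,0,0,0,0,0],[0,0.15,0,0,0,0,0],[0,0.15,0,0,0,0,0]]]' | grep -E "pos|force|time"; done
```

```text
time: 9.75
tool_pos: [0.597, 0.0871, 0.1076]
contact_force: [1.3, -3.7, 4.1]
time: 10.15
tool_pos: [0.597, 0.0869, 0.1066]
contact_force: [-0.5, -4.5, 7.6]
```

```bash
python3 -m pendant '[[[0,0.1,0,0,0,0,0],[0,0.1,0,0,0,0,0],[0,0.1,0,0,0,0,0],[0,0.1,0,0,0,0,0],[0,0.1,0,0,0,0,0],[0,0.1,0,0,0,0,0],[0,0.1,0,0,0,0,0],[0,0.1,0,0,0,0,0],[0,0.1,0,0,0,0,0],[0,0.1,0,0,0,0,0],[0,0.1,0,0,0,0,0],[0,0.1,0,0,0,0,0]]]' | grep -E "pos|force|time"; cat > bub.py <<'E'
from h import *
import sys
# coordinate t (mm) along the level, + to hinge, from its geometric centre; rays cast by the depth image
d=np.array([-.0244,.9997])
def bub(name=None):
    c=cam("wrist");W=cloud(c);im=c["image"]
    if name: save(c,name)
    h=cv2.cvtColor(im,cv2.COLOR_RGB2HSV);H,S,V=[h[...,i].astype(int) for i in range(3)]
    green=((H>30)&(H<80)&(S>120)&(V>40)&(abs(W[...,0]-.595)<.03))
    ys,xs=np.where(green); u0,u1=xs.min(),xs.max(); v0,v1=ys.min(),ys.max()
    uc=int(np.median(xs)); box=np.zeros_like(green); box[v0:v1+1,u0:u1+1]=1
    wht=box&(S<90)&(V>150); drk=box&(V<60)
    t=lambda m:((W[m][:,:2]*1000-[592.6,260.5])@d)
    print("green rows",v0,v1,"cols",u0,u1,"t",np.nanpercentile(t(green),[.5,99.5]).round(1))
    if wht.any(): print("bubble rows",np.where(wht)[0].min(),np.where(wht)[0].max(),"t",np.nanpercentile(t(wht),[2,50,98]).round(1),"n",wht.sum())
    row=V[v0:v1+1,uc-3:uc+4].mean(1); rs=S[v0:v1+1,uc-3:uc+4].mean(1)
    print("V",row.astype(int).tolist()); print("S",rs.astype(int).tolist())
if __name__=="__main__": bub(sys.argv[1])
E
python3 bub.py w4.png
```

```text
time: 11.35
tool_pos: [0.597, 0.0868, 0.1063]
contact_force: [-1.5, -4.5, 12.6]
green rows 68 209 cols 232 267 t [-152.9  -81.9]
bubble rows 104 137 t [-113.3 -105.5  -98.4] n 621
V [110, 137, 144, 144, 144, 144, 144, 145, 145, 145, 144, 145, 145, 145, 145, 145, 145, 145, 145, 145, 145, 145, 145, 146, 146, 146, 146, 146, 146, 146, 146, 147, 147, 146, 147, 152, 166, 182, 192, 197, 200, 202, 205, 206, 207, 205, 203, 201, 201, 201, 201, 201, 201, 201, 201, 201, 201, 201, 201, 201, 200, 200, 198, 195, 191, 186, 180, 174, 165, 155, 148, 147, 148, 147, 148, 148, 147, 148, 148, 147, 148, 148, 147, 148, 148, 148, 148, 147, 148, 148, 148, 148, 148, 148, 148, 148, 148, 148, 146, 130, 91, 74, 92, 125, 144, 148, 149, 148, 149, 148, 149, 149, 148, 148, 149, 149, 148, 148, 148, 148, 148, 148, 148, 149, 149, 148, 148, 149, 148, 149, 148, 148, 148, 148, 148, 148, 148, 148, 148, 148, 146, 140]
S [123, 191, 204, 205, 205, 205, 203, 202, 202, 203, 201, 201, 200, 201, 201, 201, 200, 199, 198, 198, 197, 198, 197, 195, 196, 195, 195, 194, 193, 194, 193, 192, 191, 190, 182, 137, 61, 17, 13, 13, 13, 13, 13, 12, 13, 14, 13, 13, 13, 13, 13, 13, 13, 13, 13, 13, 13, 13, 13, 13, 13, 13, 13, 13, 13, 12, 13, 12, 12, 20, 63, 140, 176, 179, 177, 178, 178, 178, 177, 177, 177, 177, 176, 176, 176, 176, 175, 176, 175, 176, 176, 176, 176, 176, 176, 175, 175, 175, 171, 155, 94, 50, 95, 149, 170, 174, 173, 173, 173, 174, 172, 173, 173, 173, 173, 173, 173, 173, 172, 173, 171, 173, 173, 172, 172, 172, 173, 172, 172, 173, 172, 172, 174, 173, 173, 173, 175, 174, 174, 175, 174, 159]
```

View pics/w4.png

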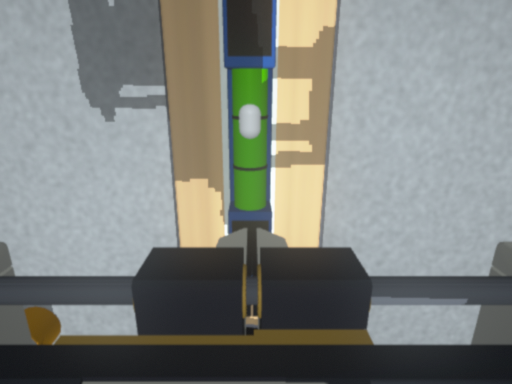

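The view shows the bubble at (249,121), lying across the upper black line, with the lower line at (250,169). The vial runs from row 68 to row 209. The bubble is 11.5 mm off towards the hinge with the board rigid, and the pad at z = 106.3 mm agrees with that slope. The knob therefore needs about 1.15 rad clockwise. I'll lift off and look at the wing.

```bash
python3 -m pendant '[[[0,-2,0,0,0,0,0],[0,-6,0,0,0,0,0],[0,-9.5,0,0,0,0,2],[8,-9.5,0.4,0,0,0,3],[16.2,-9.5,0,0,0,0,4],[16.2,-9.5,0,0,0,0,4],[16.2,-9.5,0,0,0,0,4],[16.2,-9.5,0,0,0,0,4],[16.2,-9.5,0,0,0,0,4],[16.2,-9.5,0,0,0,0,4]]]' 40 | grep -E "pos|force|time"
python3 - <<'E'
from meas import *
c=cam("wrist");W=cloud(c);save(c,"w5.png")
r=(abs(W[...,0]-.6)<.06)&(abs(W[...,1]+.018)<.05)
blob(r,W,(.108,.125),"wing");blob(r,W,(.083,.125),"knob all")
p=W[r&(W[...,2]>.108)];q=p[:,:2]-p[:,:2].mean(0);u,s,v=np.linalg.svd(q,full_matrices=False);print(p.mean(0),v[0],np.degrees(np.arctan2(v[0,1],v[0,0]))%180)
g=cv2.cvtColor(c["image"],cv2.COLOR_RGB2GRAY);wl=r&(W[...,2]>.112)&(g>110);p=W[wl];print("line",wl.sum())
if wl.sum()>5: blob(wl,W,(.1,.13),"line")
blob((abs(W[...,0]-.595)<.02)&(W[...,1]>.03),W,(.095,.125),"level")
E
python3 rows.py 599.4 -17.3 150 -88.6 .05
```

```text
time: 12.4
tool_pos: [0.6006, -0.0728, 0.1998]
contact_force: [-0.4, -0.7, -0.2]
wing [240  99  20  59 891] c [597.7 -18.6] size [12.  43.8] long axis deg 96.5 z [114.4 117.5 119.3]
knob all [ 230   99   40   59 1552] c [597.4 -18.5] size [34.7 35.9] long axis deg 139.7 z [ 91.  115.6 119.1]
[ 0.60033568 -0.04573738  0.28648594] [0.99964329 0.02670746] 1.5304067676629032
line 2207
line [246 108   8  42 191] c [597.7 -18.4] size [ 3.9 30.4] long axis deg 95.0 z [117.2 118.5 119.7]
level [234   0  35  12 371] c [596.6  66.1] size [23.9  2.1] long axis deg 2.1 z [ 97.1 108.5 118.1]
now 12.45 [600.7 -72.9 199.9] [-1.572e+00  1.000e-03 -1.545e+00] F [ 1.5 -0.1  0.2] q [-0.25  0.51  1.33  0.    1.3  -0.27]
[-5.55  4.99  0.02] [ 0.001  0.002 -0.051] dist 75 ang 2.9
```

View pics/w5.png

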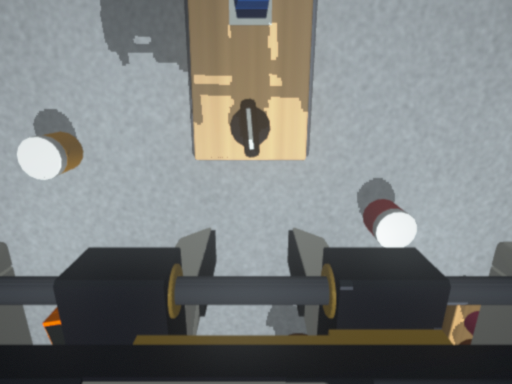

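The wing is at (250,127). It measures 12 x 43.8 mm, lies at 96° and has its top at 118–119 mm, all as expected. I'll go down onto it.

```bash
python3 rows.py 598.5 -17.8 150 -84 .05, 598.5 -17.8 97 -84 .05
```

```text
now 12.45 [600.7 -72.9 199.9] [-1.572e+00  1.000e-03 -1.545e+00] F [ 1.5 -0.1  0.2] q [-0.25  0.51  1.33  0.    1.3  -0.27]
[-5.51  4.99 -0.07] [ 0.003 -0.078 -0.051] dist 74 ang 5.4
[-5.5  10.29 -0.07] [ 0.003 -0.078 -0.051] dist 117 ang 5.4
```

```bash
python3 -m pendant '[[[-5.5,5,-0.1,0.003,-0.078,-0.051,4],[-5.5,5,-0.1,0.003,-0.078,-0.051,4],[-5.5,5,-0.1,0.003,-0.078,-0.051,4],[-5.5,5,-0.1,0.003,-0.078,-0.051,4],[-5.5,8,-0.1,0.003,-0.078,-0.051,4],[-5.5,10.3,-0.1,0.003,-0.078,-0.051,4],[-5.5,10.3,-0.1,0.003,-0.078,-0.051,4],[-5.5,10.3,-0.1,0.003,-0.078,-0.051,0],[-5.5,10.3,-0.1,0.003,-0.078,-0.051,0],[-5.5,10.3,-0.1,0.003,-0.078,-0.051,0],[-5.5,10.3,-0.1,0.003,-0.078,-0.051,0],[-5.5,10.3,-0.1,0.003,-0.078,-0.051,0],[-5.5,10.3,-0.1,0.003,-0.078,-0.051,0],[-5.5,10.3,-0.1,0.003,-0.078,-0.051,0]]]' 40
```

```text
time: 13.85
tool_pos: [0.598, -0.0203, 0.0972]
tool_rot: [-1.571, -0.052, -1.469]
contact_force: [-2.8, -3.3, 2.2]
opening: 0.0118
```

```bash
python3 -m pendant '[[[0,0,0,0,0.12,0,0],[0,0,0,0,0.24,0,0],[0,0,0,0,0.36,0,0],[0,0,0,0,0.48,0,0],[0,0,0,0,0.6,0,0],[0,0,0,0,0.72,0,0],[0,0,0,0,0.84,0,0],[0,0,0,0,0.96,0,0],[0,0,0,0,1.06,0,0],[0,0,0,0,1.15,0,0],[0,0,0,0,1.15,0,0],[0,0,0,0,1.15,0,0],[0,0,0,0,1.15,0,0]]]' 40
python3 rows.py 598.5 -17.8 97 -84 .05
```

```text
time: 15.15
tool_pos: [0.5969, -0.0199, 0.0965]
tool_rot: [-1.526, -0.023, -2.62]
contact_force: [-6.0, -0.9, 2.4]
opening: 0.0117
now 15.15 [596.9 -19.9  96.5] [-1.526 -0.023 -2.62 ] F [-6.  -0.9  2.4] q [-0.13  0.6   1.49 -0.06  1.05  0.94]
[-0.24 -0.06 -0.1 ] [ 0.003 -1.153  0.002] dist 3 ang 66.1
```

```bash
python3 -m pendant '[[[0,0,0,0,0,0,4],[0,0,0,0,0,0,4],[0,0,0,0,0,0,4],[0,0,0,0,0,0,4],[0,-5,0,0,0,0,4],[0,-8,0,0,0,0,0],[0,-8,0,0,0,0,0],[0,-8,0,0,0,0,0]]]' 40 | grep -E "time|pos|opening"
python3 rows.py 597 87 160 -88.6 0,597 87 118 -88.6 0,597 87 110 -88.6 0
```

```text
time: 15.95
tool_pos: [0.5983, -0.0158, 0.1775]
opening: 0.0204
now 15.95 [598.3 -15.8 177.5] [-1.523 -0.019 -2.619] F [ 0.1 -0.6 -0.7] q [-0.13  0.51  1.4  -0.05  1.22  0.94]
[-5.05  1.23 -9.04] [-0.033 -1.072  0.043] dist 104 ang 61.5
[-5.13  5.42 -9.24] [-0.033 -1.072  0.043] dist 119 ang 61.5
[-5.15  6.22 -9.28] [-0.033 -1.072  0.043] dist 123 ang 61.5
```

```bash
python3 -m pendant '[[[-5,1.2,-9,-0.033,-1.072,0.043,0],[-5,1.2,-9,-0.033,-1.072,0.043,0],[-5,1.2,-9,-0.033,-1.072,0.043,0],[-5,1.2,-9,-0.033,-1.072,0.043,0],[-5,1.2,-9,-0.033,-1.072,0.043,0],[-5,1.2,-9,-0.033,-1.072,0.043,0],[-5,1.2,-9,-0.033,-1.072,0.043,0],[-5,1.2,-9,-0.033,-1.072,0.043,0],[-5.1,1.2,-9,-0.033,-1.072,0.043,0],[-5.1,3.5,-9.1,-0.033,-1.072,0.043,0],[-5.1,5,-9.2,-0.033,-1.072,0.043,0],[-5.1,5.5,-9.2,-0.033,-1.072,0.043,0],[-5.15,5.7,-9.25,-0.033,-1.072,0.043,0],[-5.15,5.9,-9.25,-0.033,-1.072,0.043,0],[-5.15,6.05,-9.25,-0.033,-1.072,0.043,0],[-5.15,6.15,-9.25,-0.033,-1.072,0.043,0],[-5.15,6.2,-9.25,-0.033,-1.072,0.043,0],[-5.15,6.2,-9.25,-0.033,-1.072,0.043,0]]]' 40
python3 rows.py 597 87 109 -88.6 0
```

```text
time: 17.75
tool_pos: [0.5972, 0.0865, 0.11]
tool_rot: [-1.571, 0.0, -1.547]
contact_force: [0.4, -3.2, 4.5]
opening: 0.0002
now 17.75 [597.2  86.5 110. ] [-1.571  0.    -1.547] F [ 0.4 -3.2  4.5] q [ 0.02  0.59  1.45  0.    1.1  -0.01]
[-0.05  0.1  -0.02] [ 0. -0. -0.] dist 1 ang 0.0
```

```bash
python3 -m pendant '[[[0,0.1,0,0,0,0,0],[0,0.15,0,0,0,0,0],[0,0.2,0,0,0,0,0],[0,0.2,0,0,0,0,0]]]' | grep -E "pos|force|time";  python3 -m pendant '[[[0,0.05,0,0,0,0,0],[0,0.05,0,0,0,0,0],[0,0.05,0,0,0,0,0]]]' | grep -E "pos|force|time"
```

```text
time: 18.15
tool_pos: [0.5973, 0.0865, 0.1091]
contact_force: [-2.1, -3.8, 11.2]
time: 18.45
tool_pos: [0.5974, 0.0864, 0.109]
contact_force: [-2.8, -3.4, 14.1]
```

```bash
python3 -m pendant '[[[0,0,0,0,0,0,0],[0,0,0,0,0,0,0],[0,0,0,0,0,0,0],[0,0,0,0,0,0,0],[0,0,0,0,0,0,0],[0,0,0,0,0,0,0],[0,0,0,0,0,0,0],[0,0,0,0,0,0,0],[0,0,0,0,0,0,0],[0,0,0,0,0,0,0],[0,0,0,0,0,0,0],[0,0,0,0,0,0,0],[0,0,0,0,0,0,0],[0,0,0,0,0,0,0],[0,0,0,0,0,0,0],[0,0,0,0,0,0,0],[0,0,0,0,0,0,0],[0,0,0,0,0,0,0]]]' | grep -E "pos|force|time"; python3 bub.py w6.png
```

```text
time: 20.25
tool_pos: [0.5974, 0.0864, 0.109]
contact_force: [-2.5, -3.3, 13.3]
green rows 65 207 cols 232 266 t [-152.   -81.1]
bubble rows 123 155 t [-123.  -115.1 -108.1] n 608
V [108, 137, 145, 145, 146, 146, 146, 146, 146, 146, 146, 147, 146, 146, 147, 147, 147, 147, 147, 147, 147, 147, 147, 147, 147, 147, 147, 148, 148, 148, 147, 148, 148, 148, 148, 148, 148, 148, 148, 148, 148, 148, 148, 148, 148, 148, 147, 139, 113, 79, 69, 90, 124, 144, 148, 149, 149, 154, 168, 183, 193, 198, 201, 204, 206, 208, 207, 205, 203, 202, 202, 202, 201, 201, 202, 202, 202, 202, 202, 202, 202, 202, 201, 200, 196, 192, 187, 181, 174, 164, 154, 148, 148, 148, 148, 148, 149, 148, 146, 132, 95, 74, 84, 114, 142, 148, 149, 148, 149, 149, 149, 149, 149, 149, 149, 149, 149, 149, 149, 149, 149, 149, 149, 149, 149, 149, 149, 149, 149, 149, 149, 149, 149, 149, 149, 149, 149, 149, 149, 149, 149, 147, 134]
S [115, 185, 201, 201, 201, 201, 200, 199, 199, 199, 199, 197, 198, 197, 197, 196, 196, 197, 195, 195, 195, 194, 194, 194, 193, 192, 193, 191, 191, 191, 192, 191, 190, 191, 189, 189, 189, 188, 188, 187, 187, 187, 185, 186, 186, 185, 184, 176, 146, 80, 51, 104, 157, 178, 182, 182, 175, 131, 58, 17, 13, 13, 13, 13, 13, 13, 13, 13, 13, 13, 13, 13, 13, 13, 13, 13, 13, 13, 13, 13, 13, 13, 13, 13, 13, 12, 13, 13, 12, 12, 28, 99, 160, 174, 175, 174, 174, 173, 172, 156, 101, 47, 77, 134, 165, 173, 173, 172, 172, 171, 171, 172, 171, 171, 171, 171, 170, 170, 170, 170, 170, 170, 170, 169, 170, 169, 170, 168, 170, 169, 170, 169, 169, 169, 169, 169, 169, 170, 169, 168, 169, 165, 132]
```

View pics/w6.png

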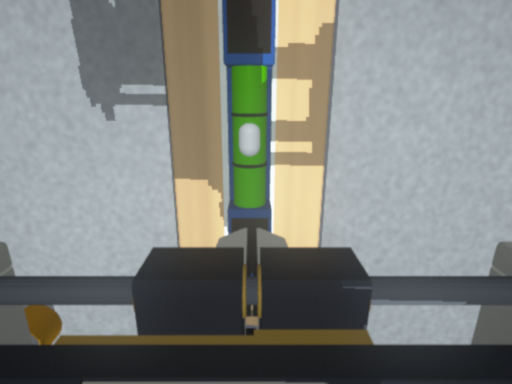

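The bubble is at rows 122–155, wholly between the black lines at rows 115 and 166 and about 1 mm from the middle. The board is rigid under about 13 N, and the pad is at 109.0 mm, its height when level. I'll hand in like this.

```bash
python3 -c "
from cell import robot,status
s=status.observe();print(s['time'],s['tool_pos'],s['contact_force']);print(robot.hand_in())"
```

```text
20.3 [0.59738776 0.086427   0.10900695] [-3.72222863 -4.42544442 13.61187217]
the job is handed in; nothing more can be done
None
```

The job is handed in, at 20.3 s of the 72 s allowed. The arm is still pressing the level down, and the bubble is between the two black lines.

**What I did:** I laid the blue level lengthways on the white strip and pressed its knob-end pad. That first reading put the bubble about 11.5 mm off towards the hinge. I then let the board rise, turned the wing knob 1.15 rad clockwise, and pressed again with closed fingers.

**Last checks:**
- **Bubble:** about 1 mm from centre after about 2 s of settling, wholly between the lines, with roughly 2 mm and 4 mm to spare.
- **Press:** about 13.5 N down. The last 0.5 mm pushed down moved the pad only 0.1 mm and added about 3 N, so the foot is on its steel pad. The pad height of 109.0 mm matches a level board.
- **Level on the strip:** 0.3 mm off sideways, 1–2 mm off lengthways and 0.1° off in angle when placed. A small sideways push of 3–4 N stayed on the fingers during the press. The last picture shows the level still in place, within about 1 mm.
- **Figurines, jars, plate and brush:** no planned path touched them, but I took no overall picture at the end to confirm it.

No check failed or disagreed.

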